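# Scan the label of the wide parts bin

### The arm

A 6-joint arm with a two-finger parallel gripper is mounted at the origin on the work surface. World frame = base frame: x ahead of the robot, y to its left, z up, the work surface at z = 0. Lengths are in mm, angles in rad, forces in N, time in s.
With the tool pointing down it reaches from about 350 to 975 mm from the base axis. Payload 7.1 kg.
Tool frame: the origin (TCP) lies midway between the tips of the shut fingers; the grasp point (between the pads) lies 19 mm behind it; z points along the fingers, y is the direction in which the jaws open and shut (so a half turn about z gives the same grasp; the last joint's range is limited). The gripper opens to 88 mm and grips with 3 to 60 N. Pads are 20 mm wide; open, the fingers measure 115 mm over their backs; the gripper's body (75 mm by 178 mm) begins 61 mm behind the grasp point.
Start: joints at [-1.236, 0.423, 1.63, -0, 1.089, -0.019], TCP at [216.557, -586.266, 190.475] pointing down, gripper open.
Joint ranges: [-3, 3], [-0.9, 2.11], [0.09, 2.58], [-1.31, 4.45], [0.11, 2.69], [-2.54, 2.54]. Speed limits (rad/s): [2.39, 2.39, 3.01, 3.14, 3.14, 3.14].

### API

Orientations are given as a rotation vector (axis times angle).
In Python, from rig import robot, cams, workorder gives the robot as it stands.
- The arm moves only by the shell command python3 -m jog 'ROWS' [OPENING] [FORCE]. ROWS is JSON, a list of rows, each an object of numbers: "tx", "ty", "tz": the shift along the tool's x, y, z in mm; "spin": the turn about the tool's z in rad. In form: [{"tx": .., "ty": .., "tz": .., "spin": ..}, ...]. A call has 1 to 8 rows; each row is the pose to reach, as a shift and turn from the pose commanded when the call began, along the tool's axes at that moment; what a row does not reach only later rows make up. A row lasts 1/12 s, in which the tool goes at most 41.7 mm and 7.16 degrees, less where a joint would pass 70% of its speed; a pose out of reach is approached as far as the arm can. A call with a gripper value outside its range is refused whole. OPENING is the opening, from -1 (shut) to 1 (fully open), so that 0 is half open, set as the call begins (- or left out, the last holds). The fingers move at their own pace and stop on an object; FORCE is the grip in N (left out, the last holds). Time passes only in rows, so rows that repeat a pose let the fingers close. It gives the time, the measured TCP pose, the force and the opening at its end, in the units of the state.
- robot.observe(): the state, without advancing time (a new reading comes with each control period).
- cams.camera(name): name is "side" or "top" or "wrist"; returns a dict with "img" (480x640x3 uint8, red, green, blue), "vertical_fov" (degrees; the focal length in pixels is half the picture's height over the tangent of half this angle, whatever the lens; pixels are square), "cx", "cy" (the principal point, pixels), "R" (3x3) and "t" (3): a world point X has camera coordinates R X + t. Camera axes: x right, y down, z forward; pixel columns grow to the right and rows downward; lengths in mm; the calibration is good to about 2 mm. A picture is of the moment at which its call begins. There is no depth.
- workorder.sign_off(): hands the job in, once; it reports no verdict.
The state is a dict: "t": time; "q": joint angles; "dq": joint speeds; "effort": joint torques, N m; "tcp_pos": TCP position; "ee_rot": TCP orientation; "ft_force": force on the tool from outside, world axes, zero at the start; "moment": the same for the moment, N m; "opening": opening from 0.0 (shut) to 1.0 (fully open).
Only numpy, scipy, OpenCV 4.12 (cv2) and the standard library are available. Lean on these libraries where they do the work, as an engineer would, in place of code of your own. Each camera call takes 0.05 s, during which the arm holds its last target.

### The job

Pick up the hand scanner, point its window squarely at the middle of the barcode label on the widest of the three parts bins from about 10 cm away, and hold it still there for a good second so that it reads. Then lay the scanner back flat on its mat, the way up it was, and let go of it without dropping it. Leave the other things on the bench where they are.

Things in the scene. Friction and masses are not known exactly. Their poses are not given: they have to be found in the camera images.
- scanner_grip (a point): where to grip the hand scanner, its balance point: on the handle's centre line, half-way up (18 above the underside), 75 from the handle's tail end, 42 behind its front end. Handle 34 wide, 36 high. x runs along the handle towards the head, y to the scanner's left, z up out of its top. It starts lying on the mat on its underside
- scanner: the hand scanner, a grey tool about 165 long, 0.2 kg: a straight bar handle 117 long, and at its front a wider head (52 wide, top 53 above the underside) that droops forward by 30 degrees and carries the black window. Axes as scanner_grip; origin on the underside, 10 in front of scanner_grip and 18 below it. It reads by itself, no button
- scanner_window (a point): centre of the scanner's window. x is the line of sight, straight out of it, 30 degrees below the handle's x axis (held level, the scanner looks forward and 30 degrees down); y to the scanner's left. Along scanner_grip's axes it lies 84.5 forward, 0 sideways and 1.2 lower
- mat: black rubber scanner mat fixed to the bench, 240 (x) x 320 (y) x 3 thick; origin at the centre of its underside, which is at bench height. The scanner starts on it
- bin_wide_label (a point): centre of the label to be scanned, paper with black bars, 60 wide and 40 high, on the sloping front of the widest bin, 75 above the bench. x points straight out of the label: horizontally towards the robot's side and 30 degrees upward; y is horizontal along the label
- bin_wide: the widest of three yellow parts bins, fixed to the bench, 150 wide (y), 180 deep (x), 120 high, filled with brass bushes; its front (-x side) leans back 30 degrees from upright; origin at the centre of its underside. The three may stand in any order
- bin_a: narrow yellow parts bin with bolts, 95 wide, otherwise the same shape and with the same label; not to be scanned
- bin_b: narrow yellow parts bin with small blocks, 95 wide, otherwise the same shape and with the same label; not to be scanned
- screwdriver: screwdriver, 190 long, lying; origin at its middle on its underside; not part of the job, loose
- wrench: flat steel wrench, 160 long, lying; origin at its middle on its underside; not part of the job, loose
- tape: empty cardboard tape core, ring 90 across and 24 high; origin at the centre of its underside; not part of the job, loose
- jar: small clear jar with black lid, 48 across, 62 high; origin at the centre of its underside; not part of the job, loose
- manifold: aluminium valve block 70 x 50 x 34 with two brass ports on top (46 high in all); origin at the centre of its underside; not part of the job, loose
- carton: small cardboard box 75 x 55 x 40 high; origin at the centre of its underside; not part of the job, loose
- fitting: small brass fitting, 24 across, 26 high, standing on the mat near its +y edge; origin at the centre of its underside; not part of the job, loose
Not all that is in view belongs to the job. Of the things shaped like the scanner, the grey one is meant.

How it is judged (in metres and radians):
On the way:
1. scanner aimed at the wide bin's label and still (under 20 mm/s) for 0.8 s: label centre 60-140 mm ahead, within 20 mm of the line of sight each way, within 0.3 rad of square (x of bin_wide_label in the frame of scanner_window between 0.06 and 0.14 m and y of bin_wide_label in the frame of scanner_window between -0.02 and 0.02 m and z of bin_wide_label in the frame of scanner_window between -0.02 and 0.02 m and angle between the x axis of scanner_window and the x axis of bin_wide_label, either way round below 0.3 rad and x of scanner_window in the frame of bin_wide_label above 0.04 m and linear speed of scanner below 0.02 m/s and angular speed of scanner below 0.15 rad/s), for 0.8 s.
At the end, for the whole second after the job is handed in: The scanner lies at rest and released on the mat, on its underside (within 0.1 rad of level), its grip point at most 105 mm (along the mat's x) and 145 mm (along its y) from the mat's centre (x of scanner_grip in the frame of mat between -0.105 and 0.105 m and y of scanner_grip in the frame of mat between -0.145 and 0.145 m and z of scanner_grip in the frame of mat between 0.016 and 0.027 m and angle between scanner_grip's own z axis and vertical below 0.1 rad and contact force between the fingers and scanner below 0.1 N and linear speed of scanner below 0.02 m/s and angular speed of scanner below 0.1 rad/s); the robot touches nothing.
It fails at once if another loose thing on the bench was shifted more than 30 mm (distance of any of screwdriver, wrench, tape, jar, manifold, carton, fitting from where it was at the start of the episode above 0.03 m).
It fails at once if the scanner was dropped or thrown (faster than 0.6 m/s while not held; a fall of about 20 mm) (linear speed of scanner above 0.6 m/s and contact force between the fingers and scanner below 0.05 N).
It also fails if it takes over 61 s, if anything falls off the work surface, if the arm or the gripper's body presses on something with over 40 N, if the wrist force passes 120 N, or if a joint passes its speed limit or range.

## Working session

There is one attempt and no reset: what is moved stays moved. The work goes in short steps, Python scripts to look and compute and a shell command to move; the robot and the scene stay as the last step left them, time stands still between calls to the robot, and variables do not carry over. Pictures are saved under pics/ and viewed, and the job is handed in when it is done.

```bash
ls; mkdir -p pics
cat > h.py <<'E'
import numpy as np,cv2
from rig import robot,cams
from scipy.spatial.transform import Rotation as Ro
def f(c): return 240/np.tan(np.radians(c["vertical_fov"]/2))
def proj(c,X):
    p=np.array(c["R"])@np.array(X,float)+np.array(c["t"]); k=f(c)
    return np.array([c["cx"]+k*p[0]/p[2],c["cy"]+k*p[1]/p[2]])
def back(c,u,v,z):
    R=np.array(c["R"]);t=np.array(c["t"]);k=f(c)
    o=-R.T@t; d=R.T@np.array([(u-c["cx"])/k,(v-c["cy"])/k,1]); return o+d*(z-o[2])/d[2]
def save(c,n): cv2.imwrite(n,cv2.cvtColor(c["img"],cv2.COLOR_RGB2BGR))
E
python3 - <<'E'
from h import *
for n in ["side","top","wrist"]:
    c=cams.camera(n); save(c,f"pics/{n}0.png"); print(n,c["vertical_fov"],c["cx"],c["cy"],np.round(-np.array(c["R"]).T@np.array(c["t"])))
print(robot.observe())
E
```

```text
pics
side 54.80147314814307 314.0346325764944 247.82548012276922 [407. 902. 688.]
top 45.653688449325706 314.82026538572507 240.7487559155856 [ 222.  -19. 1379.]
wrist 69.91362636790127 311.3754167238968 237.1709720781281 [ 295. -557.  386.]
{'t': 0.15, 'q': array([-1.23598152e+00,  4.23660640e-01,  1.63046958e+00, -9.76266806e-07,
        1.08861730e+00, -1.90288228e-02]), 'dq': array([ 0.001659  , -0.00296581, -0.00365463,  0.00046334,  0.00084135,
        0.0013392 ]), 'effort': array([ 2.87180128e-04, -5.44982743e+01, -2.73919380e+01,  6.44456595e-02,
        2.04101333e-02, -6.10200300e-05]), 'tcp_pos': array([ 216.42429914, -585.84956275,  189.90084193]), 'ee_rot': array([-3.09143006e+00, -5.52721175e-01,  2.86475716e-04]), 'ft_force': array([-0.25743897, -0.16052406,  0.0157349 ]), 'moment': array([-0.03720408,  0.02379661, -0.01843876]), 'opening': 0.9976418815671879}
```

View pics/side0.png

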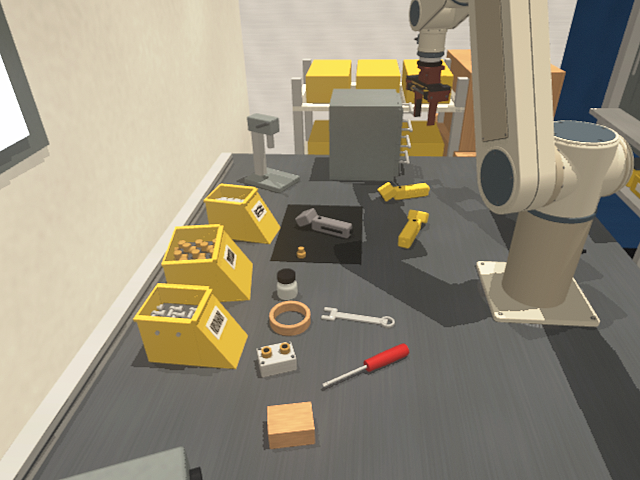

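View pics/top0.png

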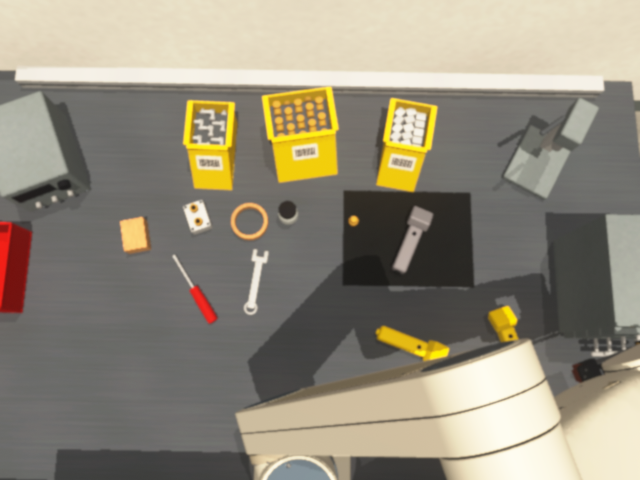

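View pics/wrist0.png

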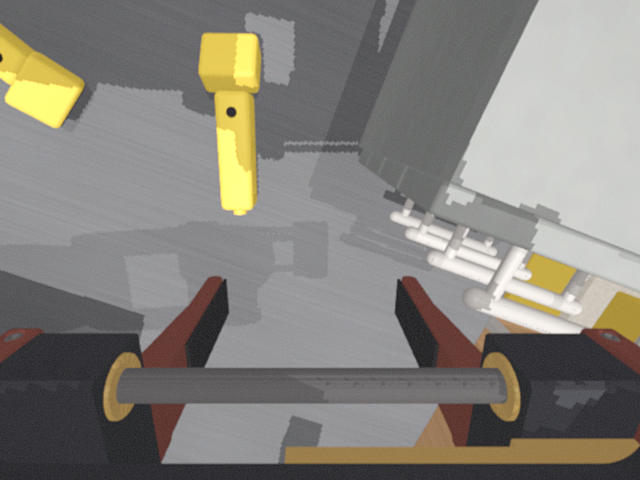

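The thing I want could be taken for any of these in the top view: the grey scanner on the mat at (412,240), the yellow scanner-shaped tools at (410,343) and (503,323), or the grey stand at (555,150). The description gives the grey one on the mat. Next I check it in a close crop, along with the bin labels.

Run:
```python
from h import *
im=cv2.imread("pics/top0.png")
a=cv2.resize(im[180:300,335:485],None,fx=5,fy=5,interpolation=cv2.INTER_CUBIC); cv2.imwrite("pics/c1.png",a)
b=cv2.resize(im[80:200,250:450],None,fx=4,fy=4,interpolation=cv2.INTER_CUBIC); cv2.imwrite("pics/c2.png",b)
im=cv2.imread("pics/side0.png")
cv2.imwrite("pics/c3.png",cv2.resize(im[190:330,150:370],None,fx=3.6,fy=3.6,interpolation=cv2.INTER_CUBIC))
```

```text
(no output)
```

View pics/c1.png

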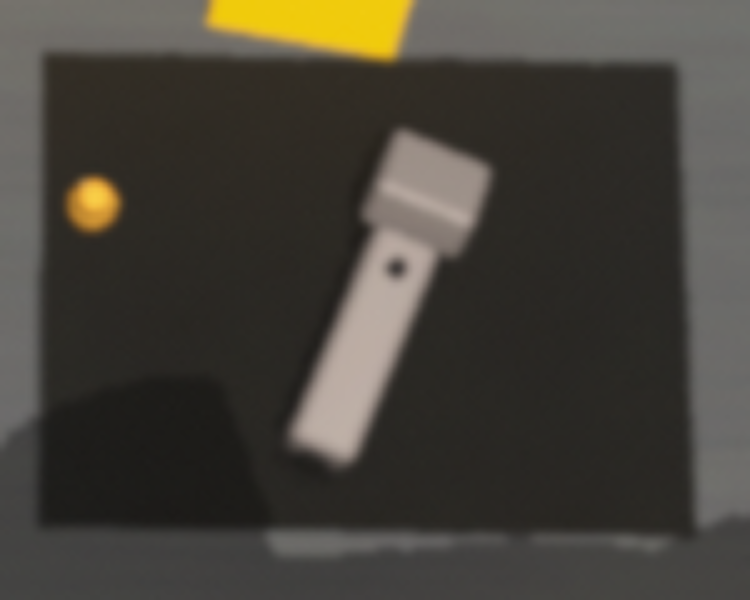

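View pics/c2.png

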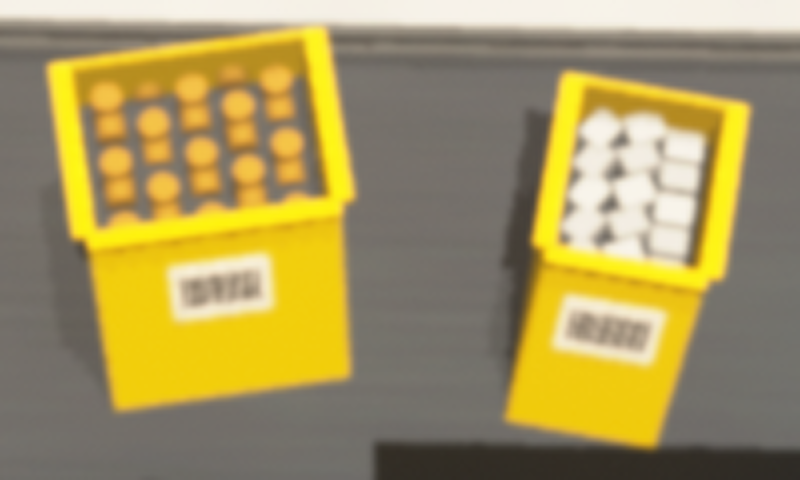

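View pics/c3.png

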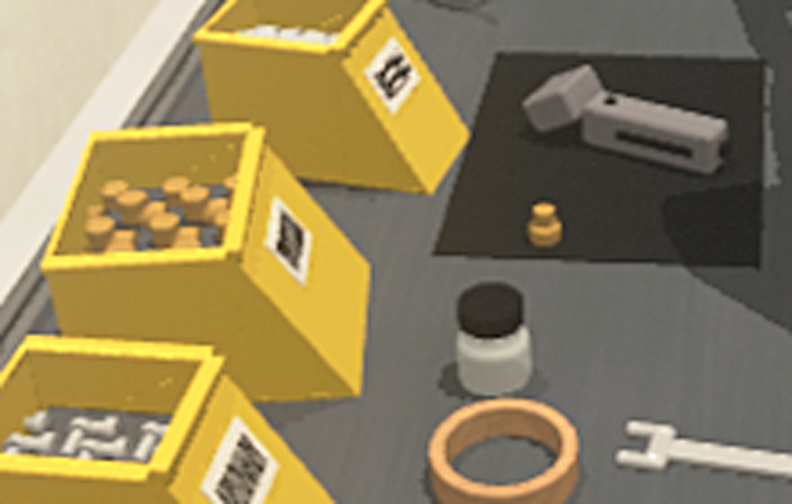

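Run:
```python
from h import *
c=cams.camera("top"); s=cams.camera("side")
B=lambda x,y,z,o,k: back(c,x/k+o[0],y/k+o[1],z)
S=(335,180);K=5
print("mat",[np.round(B(x,y,3,S,K)) for x,y in [(45,53),(677,65),(693,533),(38,525)]])
tl,tr=B(291,440,39,S,K),B(352,462,39,S,K); hl,hr=B(372,232,39,S,K),B(438,253,39,S,K)
print("tail",tl,tr,np.linalg.norm(tl-tr),"head",hl,hr,np.linalg.norm(hl-hr))
d=(hl+hr-tl-tr)/2; print(np.linalg.norm(d),np.degrees(np.arctan2(d[1],d[0])))
print("hole",B(396,267,39,S,K))
W=(250,80);k=4
print("bin base",[np.round(B(x,y,0,W,k)) for x,y in [(115,410),(351,378)]])
print("bin lip",[np.round(B(x,y,120,W,k)) for x,y in [(48,64),(327,27),(354,198),(76,240)]])
L=[B(x,y,z,W,k) for x,y,z in [(168,267,75+17.3),(270,253,92.3),(275,305,57.7),(178,321,57.7)]]
print("label",np.round(L),np.mean(L,0),B(221,287,75,W,k))
print("label side ray",proj(s,np.mean(L,0)), "pred; seen",(290/3.6+150,241/3.6+190))
print("fitting",B(93,205,20,S,K))
for n,p in [("jar",back(c,288,212,62)),("tape",back(c,249,221,24))]: print(n,p)
```

```text
mat [array([638., -92.,   3.]), array([ 637., -410.,    3.]), array([ 401., -408.,    3.]), array([399., -90.,   3.])]
tail [ 437.34331598 -208.24562335   39.        ] [ 427.25783987 -237.10288822   39.        ] 30.568915002417416 head [ 539.62735249 -248.60151082   39.        ] [ 529.7675098  -280.26531233   39.        ] 33.163426004834434
110.58454973997183 -22.186459728528902
hole [ 522.50473416 -259.86235921   39.        ]
bin base [array([657.,  73.,   0.]), array([681., -76.,   0.])]
bin lip [array([833., 111., 120.]), array([860., -55., 120.]), array([752., -72., 120.]), array([723.,  90., 120.])]
label [[717.  37.  92.]
 [727. -23.  92.]
 [707. -27.  58.]
 [696.  32.  58.]] [712.06476891   4.74158296  75.        ] [711.90476357   5.84341936  75.        ]
label side ray [231.04295354 256.11704852] pred; seen (230.55555555555554, 256.94444444444446)
fitting [ 555.40658429 -115.14520723   20.        ]
jar [564.48458052  44.25437262  62.        ]
tape [550.04962714 140.77140619  24.        ]
```

```bash
cat >> h.py <<'E'
def plan(X,yaw_y):
    """shift tool->target TCP X, tool y axis at world yaw_y deg (mod 180)"""
    o=robot.observe(); R=Ro.from_rotvec(o["ee_rot"]).as_matrix()
    sh=R.T@(np.array(X)-o["tcp_pos"]); ty=np.degrees(np.arctan2(R[1,1],R[0,1]))
    d=(yaw_y-ty+90)%180-90
    print("tcp",np.round(o["tcp_pos"],1),"tool y yaw",round(ty,2),"tilt",np.round(R[:,2],4),"q",np.round(o["q"],2),"t",o["t"],"F",np.round(o["ft_force"],1),"op",o["opening"])
    print("shift",np.round(sh,1),"spin",round(-np.radians(d),4))
E
python3 - <<'E'
from h import *
c=cams.camera("top")
print("cabinet foot",back(c,547,215,0),back(c,556,335,0))
plan([340,-370,190],67.8)
plan([501.7,-251,100],67.8)
E
```

```text
cabinet foot [ 584.01246896 -599.76409488    0.        ] [ 287.97429756 -601.48161973    0.        ]
tcp [ 216.5 -586.1  190.2] tool y yaw -69.73 tilt [-2.e-04  5.e-04 -1.e+00] q [-1.24  0.42  1.63 -0.    1.09 -0.02] t 0.3 F [ 0.1 -0.2 -0.7] op 1.0048997774652142
shift [ 190.7 -159.9    0.3] spin 0.7412
tcp [ 216.5 -586.1  190.2] tool y yaw -69.73 tilt [-2.e-04  5.e-04 -1.e+00] q [-1.24  0.42  1.63 -0.    1.09 -0.02] t 0.3 F [ 0.1 -0.2 -0.7] op 1.0048997774652142
shift [ 383.6 -215.5   90.3] spin 0.7412
```

```bash
python3 -m jog '[{"tx":24,"ty":-20,"tz":0,"spin":0.09},{"tx":48,"ty":-40,"tz":0,"spin":0.18},{"tx":72,"ty":-60,"tz":0,"spin":0.27},{"tx":96,"ty":-80,"tz":0,"spin":0.37},{"tx":120,"ty":-100,"tz":0,"spin":0.46},{"tx":144,"ty":-120,"tz":0,"spin":0.56},{"tx":168,"ty":-140,"tz":0,"spin":0.65},{"tx":190,"ty":-160,"tz":0,"spin":0.741}]' 1; python3 -c "
from h import *
plan([501.7,-251,110],67.8)"
```

```text
t: 0.97
tcp_pos: [340.0, -369.0, 190.6]
ee_rot: [3.081, -0.611, 0.001]
ft_force: [0.4, 0.2, 0.5]
opening: 1.001
tcp [ 340.  -369.   190.6] tool y yaw -112.45 tilt [ 3.e-04 -2.e-04 -1.e+00] q [-0.85  0.24  1.9   0.    1.    1.11] t 0.9667 F [0.4 0.2 0.5] op 1.0009002340283644
shift [ 104.3 -170.8   80.6] spin -0.0043
```

```bash
python3 -m jog '[{"tx":15,"ty":-24,"tz":10},{"tx":30,"ty":-48,"tz":20},{"tx":45,"ty":-73,"tz":30},{"tx":60,"ty":-98,"tz":40},{"tx":75,"ty":-122,"tz":55},{"tx":90,"ty":-146,"tz":70},{"tx":104,"ty":-171,"tz":80},{"tx":104,"ty":-171,"tz":80}]'; python3 -c "
from h import *
plan([501.7,-251,7],67.7)
c=cams.camera('wrist');save(c,'pics/w1.png')
for z in (39,):
  a=np.radians(-22.3);g=np.array([501.7,-251])
  for s,t in [(-75,17),(-75,-17),(42,17),(42,-17),(0,0)]:
    p=g+s*np.array([np.cos(a),np.sin(a)])+t*np.array([-np.sin(a),np.cos(a)]); print(s,t,proj(c,[*p,z]))"
```

```text
tcp [ 340.  -369.   190.6] tool y yaw -112.45 tilt [ 3.e-04 -2.e-04 -1.e+00] q [-0.85  0.24  1.9   0.    1.    1.11] t 0.9667 F [0.4 0.2 0.5] op 1.0009002340283644
shift [ 104.3 -170.8  183.6] spin -0.0026
-75 17 [126.7522563  184.04431009]
-75 -17 [160.3297836  183.98680364]
42 17 [105.66115721  55.35839065]
42 -17 [143.02967555  55.27733706]
0 0 [131.71458994 104.73246963]schema error: expected keys tx, ty, tz, spin
```

View pics/w1.png

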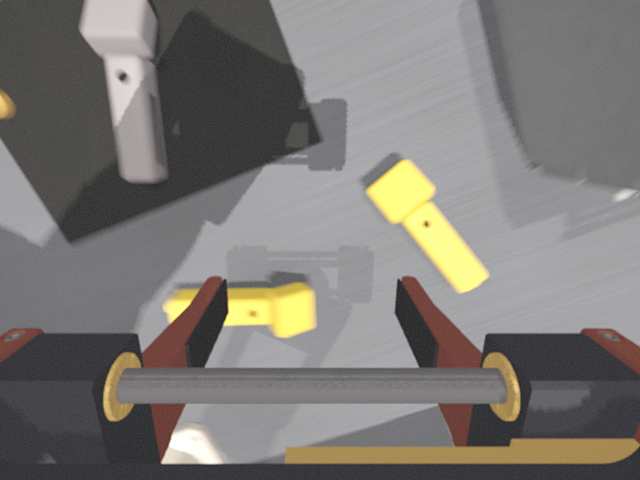

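The wrist view shows the grey scanner on the mat, handle tail near (145,180) and head near (120,25). My predicted outline fits to within a few pixels. The last call was refused because every row needs all four keys, so I send it again with them.

```bash
python3 -m jog '[{"tx":15,"ty":-24,"tz":10,"spin":0},{"tx":30,"ty":-48,"tz":20,"spin":0},{"tx":45,"ty":-73,"tz":30,"spin":0},{"tx":60,"ty":-98,"tz":40,"spin":0},{"tx":75,"ty":-122,"tz":55,"spin":0},{"tx":90,"ty":-146,"tz":70,"spin":0},{"tx":104,"ty":-171,"tz":80,"spin":0},{"tx":104,"ty":-171,"tz":80,"spin":0}]'; python3 -c "
from h import *
plan([501.7,-251,7],67.7)
c=cams.camera('wrist')
a=np.radians(-22.3);g=np.array([501.7,-251])
im=c['img'].copy()
for s,t in [(-75,17),(-75,-17),(42,17),(42,-17),(0,0)]:
    p=g+s*np.array([np.cos(a),np.sin(a)])+t*np.array([-np.sin(a),np.cos(a)]); q=proj(c,[*p,39]); print(s,t,q); cv2.circle(im,tuple(int(v) for v in q),3,(255,0,0),1)
c['img']=im;save(c,'pics/w2.png')"
```

```text
t: 1.68
tcp_pos: [502.4, -248.6, 108.6]
ee_rot: [-3.083, 0.599, 0.002]
ft_force: [-0.1, -0.1, 0.1]
opening: 1.004
tcp [ 502.4 -248.6  108.6] tool y yaw -111.99 tilt [-0.001   0.0015 -1.    ] q [-0.48  0.44  1.83  0.    0.87  1.47] t 1.6833 F [-0.1 -0.1  0.1] op 1.003525883478313
shift [  0.4   2.6 101.6] spin 0.0054
-75 17 [295.16179346 317.2874542 ]
-75 -17 [333.99055166 317.53528071]
42 17 [293.93213288 183.63972033]
42 -17 [337.95453496 183.92449728]
0 0 [315.41269163 235.67617929]
```

View pics/w2.png

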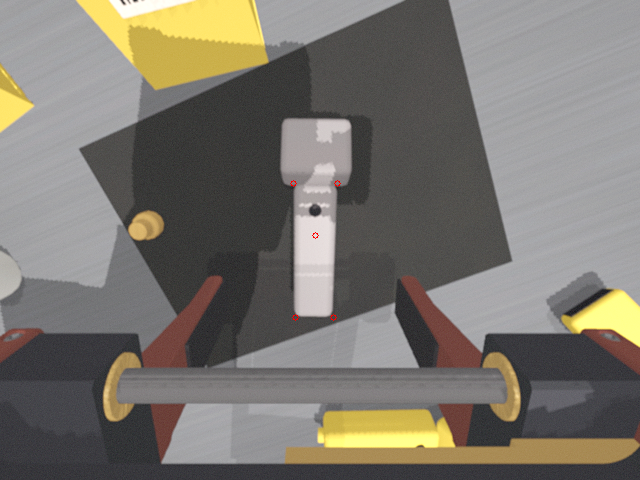

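The predicted outline lies on the grey handle, with its tail at (295–334,317) and its front at (294–338,184). I descend onto it.

```bash
python3 -m jog '[{"tx":0,"ty":1,"tz":15,"spin":0.005},{"tx":0,"ty":2,"tz":30,"spin":0.005},{"tx":0,"ty":2,"tz":45,"spin":0.005},{"tx":0,"ty":2,"tz":60,"spin":0.005},{"tx":0,"ty":2,"tz":75,"spin":0.005},{"tx":0,"ty":2,"tz":88,"spin":0.005},{"tx":0,"ty":2,"tz":97,"spin":0.005},{"tx":0,"ty":2,"tz":102,"spin":0.005}]'; python3 -m jog '[{"tx":0,"ty":0,"tz":0,"spin":0},{"tx":0,"ty":0,"tz":0,"spin":0}]'; python3 -c "
from h import *
plan([501.7,-251,7],67.7)"
```

```text
t: 2.4
tcp_pos: [498.7, -253.4, 7.6]
ee_rot: [-3.081, 0.613, 0.002]
ft_force: [-0.3, -0.6, 0.5]
opening: 1.001
t: 2.57
tcp_pos: [499.5, -253.4, 8.7]
ee_rot: [3.081, -0.612, 0.0]
ft_force: [0.7, 0.3, 0.0]
opening: 1.003
tcp [ 499.5 -253.4    8.7] tool y yaw -112.48 tilt [ 1.e-04 -1.e-04 -1.e+00] q [-0.49  0.6   1.87 -0.    0.67  1.47] t 2.5667 F [0.7 0.3 0. ] op 1.0033407719390661
shift [ 1.1 -3.   1.7] spin -0.0031
```

```bash
python3 -m jog '[{"tx":1,"ty":-3,"tz":1,"spin":0},{"tx":1,"ty":-3,"tz":1,"spin":0},{"tx":1,"ty":-3,"tz":1,"spin":0}]'; python3 -m jog '[{"tx":0,"ty":0,"tz":0,"spin":0},{"tx":0,"ty":0,"tz":0,"spin":0},{"tx":0,"ty":0,"tz":0,"spin":0},{"tx":0,"ty":0,"tz":0,"spin":0},{"tx":0,"ty":0,"tz":0,"spin":0},{"tx":0,"ty":0,"tz":0,"spin":0},{"tx":0,"ty":0,"tz":0,"spin":0},{"tx":0,"ty":0,"tz":0,"spin":0}]' -1 25;python3 -m jog '[{"tx":0,"ty":0,"tz":0,"spin":0},{"tx":0,"ty":0,"tz":0,"spin":0},{"tx":0,"ty":0,"tz":0,"spin":0},{"tx":0,"ty":0,"tz":0,"spin":0}]'; python3 -c "
from h import *
plan([501.7,-251,7],67.7)"
```

```text
t: 2.82
tcp_pos: [502.1, -250.7, 8.0]
ee_rot: [3.081, -0.611, 0.002]
ft_force: [0.2, -0.5, -0.1]
opening: 1.002
t: 3.48
tcp_pos: [501.5, -250.7, 7.5]
ee_rot: [-3.081, 0.612, 0.0]
ft_force: [-0.3, 0.9, 0.7]
opening: 0.431
t: 3.82
tcp_pos: [501.5, -250.7, 7.5]
ee_rot: [-3.081, 0.612, 0.0]
ft_force: [0.2, -0.4, -0.6]
opening: 0.128
tcp [ 501.5 -250.7    7.5] tool y yaw -112.47 tilt [-0.  0. -1.] q [-0.48  0.6   1.87  0.    0.67  1.48] t 3.8167 F [ 0.2 -0.4 -0.6] op 0.12795204587730907
shift [0.2 0.2 0.5] spin -0.003
```

The opening went to 0.13, but the 34 mm handle should stop the fingers at about 0.39. I look before going on.

```bash
python3 -c "
from h import *
plan([501.7,-251,7],67.7)
c=cams.camera('wrist');save(c,'pics/w3.png')
c=cams.camera('side');c['img']=cv2.resize(c['img'][150:290,250:450],None,fx=4,fy=4,interpolation=cv2.INTER_CUBIC);save(c,'pics/s3.png')
plan([501.7,-251,7],67.7)"
```

```text
tcp [ 501.5 -250.7    7.5] tool y yaw -112.47 tilt [-0.  0. -1.] q [-0.48  0.6   1.87  0.    0.67  1.48] t 3.8167 F [ 0.2 -0.4 -0.6] op 0.12795204587730907
shift [0.2 0.2 0.5] spin -0.003
tcp [ 501.5 -250.7    7.5] tool y yaw -112.47 tilt [-1.e-04  0.e+00 -1.e+00] q [-0.48  0.6   1.87  0.    0.67  1.48] t 3.9167 F [-0.2 -0.5  1.1] op 0.037613355058425266
shift [0.3 0.2 0.5] spin -0.003
```

View pics/w3.png

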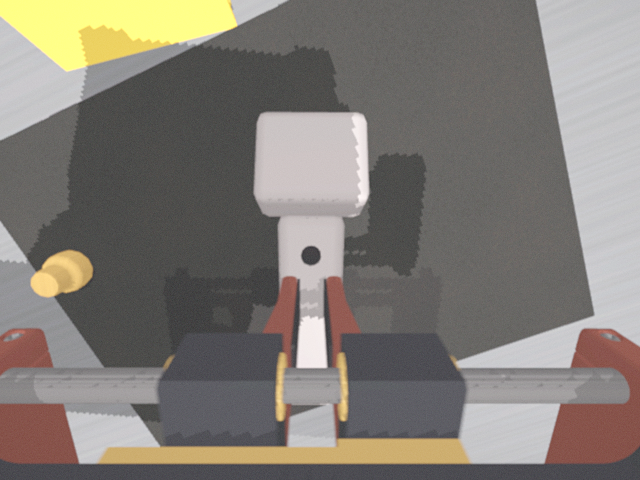

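View pics/s3.png

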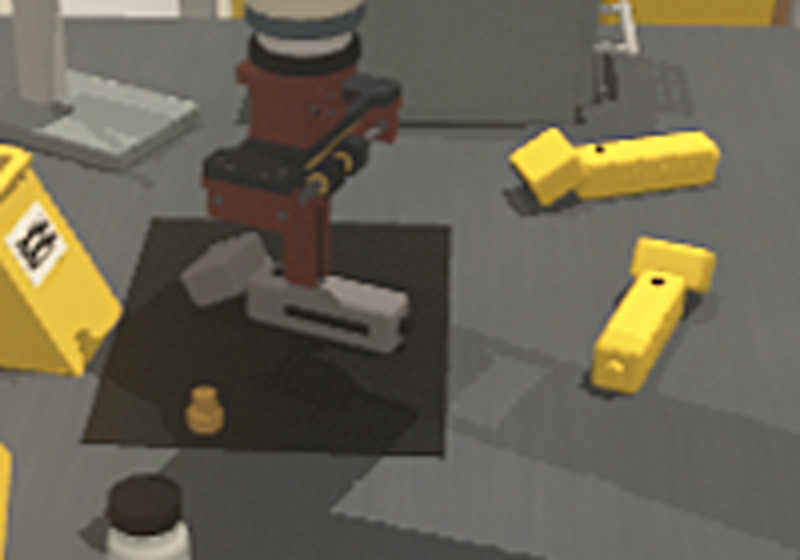

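```bash
python3 -c "
from h import *
c=cams.camera('side');o=robot.observe();p=o['tcp_pos']
im=cv2.resize(c['img'][150:290,250:450],None,fx=4,fy=4,interpolation=cv2.INTER_CUBIC)
for z,col in [(7.5,(255,0,0)),(39,(0,255,0)),(88,(0,0,255))]:
    q=(proj(c,[p[0],p[1],z])-[250,150])*4; print(z,q); cv2.circle(im,tuple(int(v) for v in q),4,col,2)
# handle outline at z=39 and 3
a=np.radians(-22.3);g=np.array([501.7,-251])
for z in (3,39):
  for s,t in [(-75,17),(42,17)]:
    w=g+s*np.array([np.cos(a),np.sin(a)])+t*np.array([-np.sin(a),np.cos(a)]); q=(proj(c,[*w,z])-[250,150])*4; cv2.circle(im,tuple(int(v) for v in q),4,(255,0,255),2)
c['img']=im;save(c,'pics/s4.png');print(o['opening'],o['t'])"
```

```text
7.5 [307.90404706 316.42694066]
39 [307.54335077 278.40863687]
88 [306.96341604 217.28204466]
0.012613767661925093 3.9667
```

View pics/s4.png

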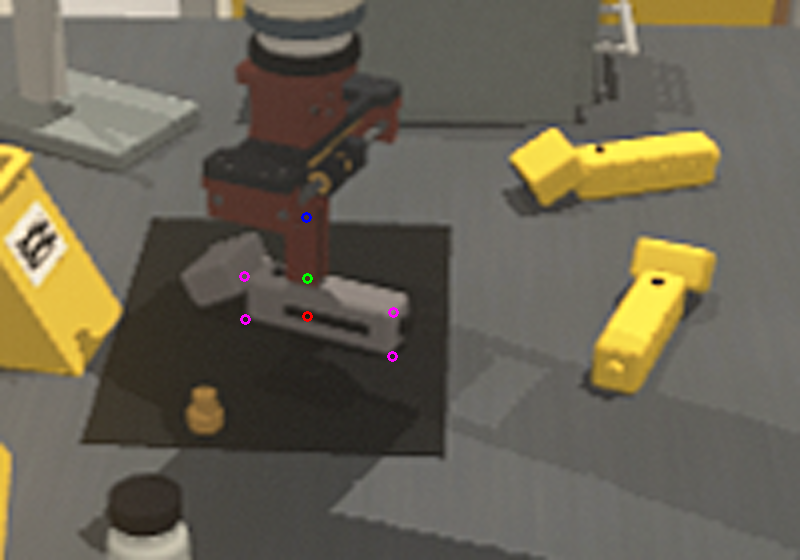

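Run:
```python
from h import *
c=cams.camera("top"); s=cams.camera("side")
def ray(c,u,v):
    R=np.array(c["R"]);k=f(c);return -R.T@np.array(c["t"]),R.T@np.array([(u-c["cx"])/k,(v-c["cy"])/k,1])
def tri(a,b):
    A=np.zeros((3,3));y=np.zeros(3)
    for o,d in (a,b):
        d=d/np.linalg.norm(d);P=np.eye(3)-np.outer(d,d);A+=P;y+=P@o
    x=np.linalg.solve(A,y); r=[np.linalg.norm((np.eye(3)-np.outer(d,d)/(d@d))@(x-o)) for o,d in (a,b)]
    return x,r
T=lambda x,y:ray(c,x/5+335,y/5+180)
S=lambda x,y:ray(s,x/3.6+150,y/3.6+190)
print("tail +y top",tri(T(291,440),S(726,120)))
print("hole",tri(T(396,267),S(611,101)))
print("fitting top",tri(T(93,200),S(545,210)))
print("matcorner",tri(T(38,525),S(760,266)),tri(T(45,53),S(433,254)),tri(T(677,65),S(498,54)),tri(T(693,533),S(765,60)))
save(c,"pics/top4.png");im=cv2.imread("pics/top4.png")
cv2.imwrite("pics/c4.png",cv2.resize(im[180:300,335:485],None,fx=5,fy=5,interpolation=cv2.INTER_CUBIC))
im=cv2.imread("pics/side0.png")
cv2.imwrite("pics/c5.png",cv2.resize(im[200:270,270:370],None,fx=8,fy=8,interpolation=cv2.INTER_CUBIC))
```

```text
tail +y top (array([ 432.19175067, -205.67717495,   55.453107  ]), [np.float64(2.4771293223671687), np.float64(2.4771293223672144)])
hole (array([ 522.81909765, -260.01975145,   38.17081424]), [np.float64(0.12504582136032677), np.float64(0.12504582136057363)])
fitting top (array([ 557.52491176, -114.72910755,   26.29118533]), [np.float64(1.1174092193122038), np.float64(1.1174092193122724)])
matcorner (array([400.07785062, -90.15335109,   0.88432023]), [np.float64(0.44332145714274135), np.float64(0.4433214571428042)]) (array([639.44013325, -92.26627948,  -0.98184995]), [np.float64(0.4894784544369399), np.float64(0.4894784544369045)]) (array([ 638.5746316 , -410.88700872,   -1.49315239]), [np.float64(0.2418954609180253), np.float64(0.24189546091808561)]) (array([ 400.99382879, -408.6632232 ,    0.69772187]), [np.float64(0.039351191748164774), np.float64(0.03935119174814173)])
```

View pics/c4.png

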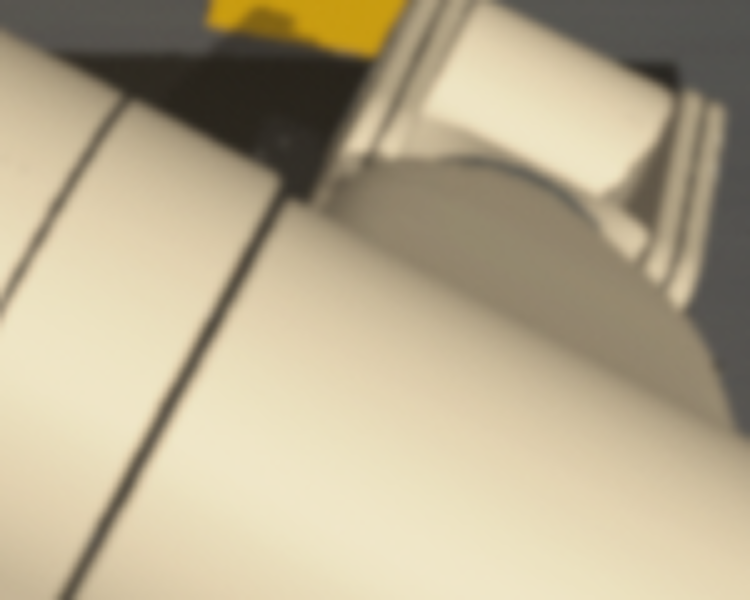

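View pics/c5.png

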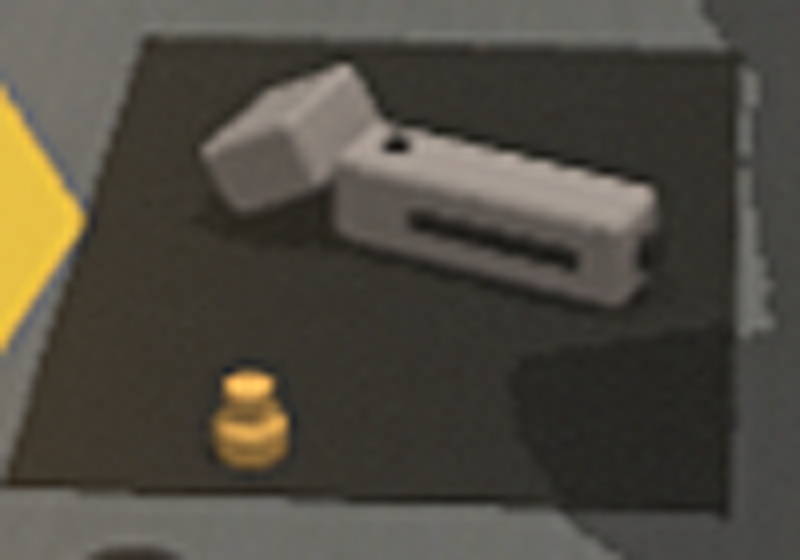

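Run:
```python
from h import *
c=cams.camera("wrist");o=robot.observe();save(c,"pics/w4.png")
R=Ro.from_rotvec(o["ee_rot"]).as_matrix();p=o["tcp_pos"]
print("cam in tool",R.T@(-np.array(c["R"]).T@np.array(c["t"])-p), o["opening"],o["t"])
for dz in (0,-19,-31.5,-45,-60): print(dz,proj(c,p+R[:,2]*dz))
print("hole",proj(c,[522.8,-260,39]),"fitting",proj(c,[557,-115,26]),"matcorner",proj(c,[400,-408,3]),proj(c,[638,-410,3]))
im=cv2.imread("pics/w4.png");cv2.imwrite("pics/c6.png",cv2.resize(im[190:340,220:400],None,fx=4,fy=4,interpolation=cv2.INTER_CUBIC))
```

```text
cam in tool [  83.01920231   -0.50578216 -195.74069639] 0.005516385609621293 4.1167
0 [312.32697146 269.76362047]
-19 [312.39155108 282.98162004]
-31.5 [312.44106258 293.11551157]
-45 [312.50238916 305.66768701]
-60 [312.58251663 322.0679811 ]
hole [313.39166145 251.88692078] fitting [ 53.28320637 283.35868115] matcorner [591.94603207 314.70583569] [ 517.5165594  -106.09739261]
```

View pics/c6.png

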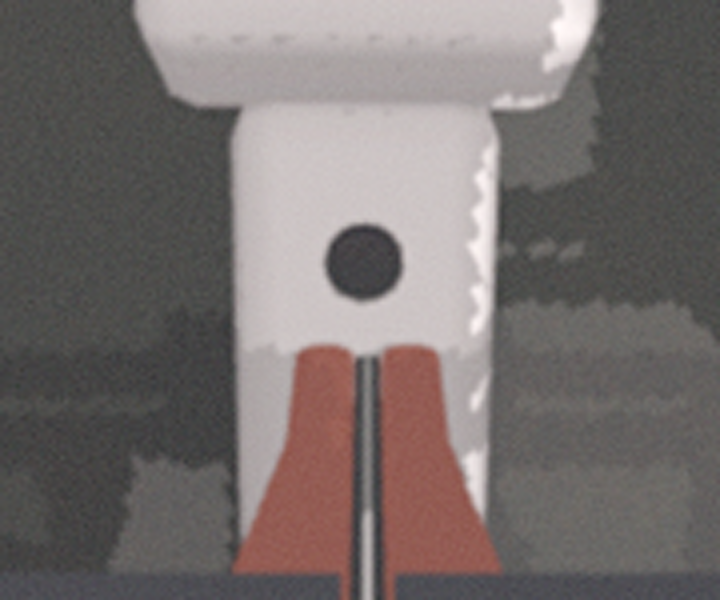

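```bash
python3 - <<'E'
from h import *
c=cams.camera("wrist");o=robot.observe()
R=Ro.from_rotvec(o["ee_rot"]).as_matrix();p=o["tcp_pos"]
for x in (-10,0,10):
  for z in (0,-10,-20,-30): print(x,z,np.round(proj(c,p+R@[x,44,z])),np.round(proj(c,p+R@[x,-44,z])))
E
python3 -c "
import cv2
im=cv2.imread('pics/wrist0.png');cv2.imwrite('pics/c7.png',cv2.resize(im[250:400,130:490],None,fx=2.2,fy=2.2,interpolation=cv2.INTER_CUBIC))"
```

```text
-10 0 [383. 285.] [242. 284.]
-10 -10 [386. 292.] [239. 292.]
-10 -20 [390. 300.] [235. 300.]
-10 -30 [394. 309.] [231. 308.]
0 0 [384. 270.] [241. 270.]
0 -10 [387. 276.] [238. 276.]
0 -20 [391. 284.] [234. 284.]
0 -30 [395. 292.] [230. 292.]
10 0 [385. 255.] [240. 254.]
10 -10 [388. 261.] [237. 260.]
10 -20 [392. 267.] [233. 267.]
10 -30 [396. 275.] [229. 274.]
```

View pics/c7.png

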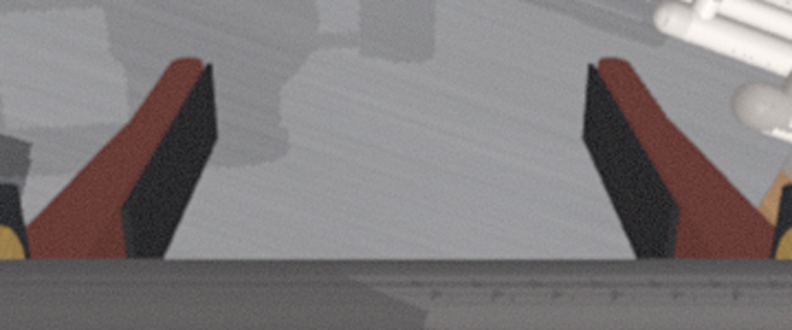

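The pad tips in the wrist view, at (226,279) and (229,313) with the gripper open, only fit tips about 32 mm behind the reported TCP. The side view agrees: the fingers end at about z = 40, resting just above the handle. So the reported TCP z reads about 32 mm too low at the tips. I open, lift a little and look in free air to pin this down.

```bash
python3 -m jog '[{"tx":0,"ty":0,"tz":-10,"spin":0},{"tx":0,"ty":0,"tz":-20,"spin":0},{"tx":0,"ty":0,"tz":-20,"spin":0},{"tx":0,"ty":0,"tz":-20,"spin":0},{"tx":0,"ty":0,"tz":-20,"spin":0},{"tx":0,"ty":0,"tz":-20,"spin":0},{"tx":0,"ty":0,"tz":-20,"spin":0},{"tx":0,"ty":0,"tz":-20,"spin":0}]' 1; python3 -m jog '[{"tx":0,"ty":0,"tz":0,"spin":0},{"tx":0,"ty":0,"tz":0,"spin":0},{"tx":0,"ty":0,"tz":0,"spin":0},{"tx":0,"ty":0,"tz":0,"spin":0}]'
python3 -c "
from h import *
plan([501.7,-251,-24],67.7)
c=cams.camera('wrist');save(c,'pics/w5.png')
s=cams.camera('side');o=robot.observe();R=Ro.from_rotvec(o['ee_rot']).as_matrix();p=o['tcp_pos']
im=cv2.resize(s['img'][150:290,250:450],None,fx=4,fy=4,interpolation=cv2.INTER_CUBIC)
for y in (-44,44):
  for x in (10,-10):
   for z,col in [(0,(255,0,0)),(-32,(0,255,0))]:
    q=(proj(s,p+R@[x,y,z])-[250,150])*4; cv2.circle(im,tuple(int(v) for v in q),4,col,1)
s['img']=im;save(s,'pics/s5.png')"
```

```text
t: 4.83
tcp_pos: [501.3, -250.6, 27.2]
ee_rot: [-3.081, 0.612, 0.001]
ft_force: [0.2, 0.0, -1.0]
opening: 0.573
t: 5.17
tcp_pos: [501.5, -250.7, 27.4]
ee_rot: [-3.081, 0.612, 0.0]
ft_force: [-1.0, 0.1, 0.2]
opening: 0.877
tcp [ 501.5 -250.7   27.4] tool y yaw -112.47 tilt [-1.e-04  1.e-04 -1.e+00] q [-0.48  0.57  1.86  0.    0.71  1.48] t 5.1667 F [-1.   0.1  0.2] op 0.8767810121549661
shift [ 0.3  0.2 51.4] spin -0.003
```

View pics/s5.png

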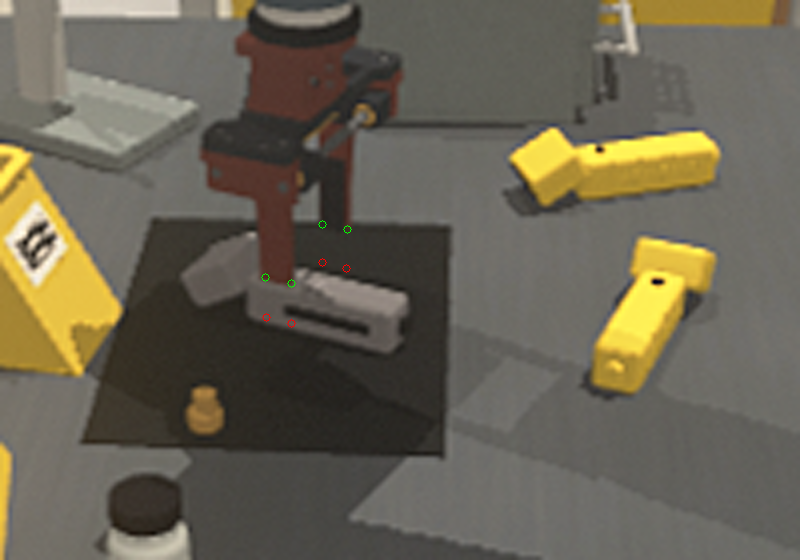

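View pics/w5.png

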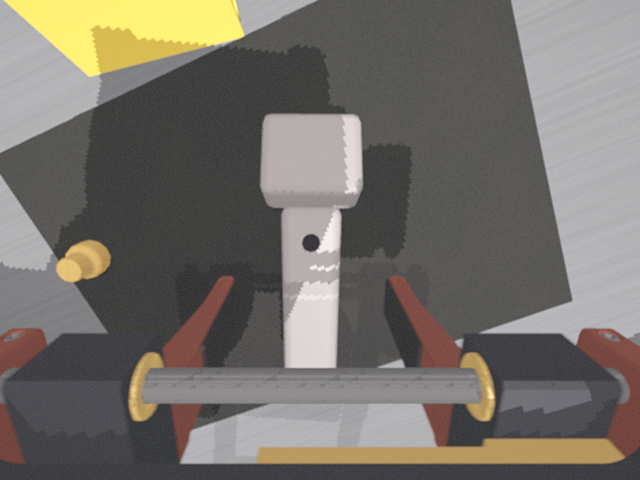

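The green marks, 32 mm behind the reported TCP, fall on the fingertips in the side view at (265,278) and (291,283), so the offset is confirmed. I descend to tip z of about 9, which is reported z of about -23.

```bash
python3 -m jog '[{"tx":0,"ty":0,"tz":8,"spin":0},{"tx":0,"ty":0,"tz":16,"spin":0},{"tx":0,"ty":0,"tz":24,"spin":0},{"tx":0,"ty":0,"tz":32,"spin":0},{"tx":0,"ty":0,"tz":40,"spin":0},{"tx":0,"ty":0,"tz":46,"spin":0},{"tx":0,"ty":0,"tz":50,"spin":0},{"tx":0,"ty":0,"tz":50,"spin":0}]' 1; python3 -m jog '[{"tx":0,"ty":0,"tz":0,"spin":0},{"tx":0,"ty":0,"tz":0,"spin":0}]'
python3 -c "
from h import *
plan([501.7,-251,-24],67.7)
s=cams.camera('side')
im=cv2.resize(s['img'][150:290,250:450],None,fx=4,fy=4,interpolation=cv2.INTER_CUBIC)
s['img']=im;save(s,'pics/s6.png')"
```

```text
t: 5.93
tcp_pos: [500.9, -250.4, -23.7]
ee_rot: [-3.081, 0.612, 0.003]
ft_force: [-0.3, 0.5, -0.4]
opening: 1.003
t: 6.1
tcp_pos: [501.8, -250.9, -22.3]
ee_rot: [3.081, -0.612, 0.001]
ft_force: [-0.1, 0.7, -0.0]
opening: 1.002
tcp [ 501.8 -250.9  -22.3] tool y yaw -112.47 tilt [ 3.e-04 -2.e-04 -1.e+00] q [-0.48  0.65  1.87 -0.    0.62  1.48] t 6.1 F [-0.1  0.7 -0. ] op 1.0015611690701303
shift [0.  0.2 1.7] spin -0.003
```

View pics/s6.png

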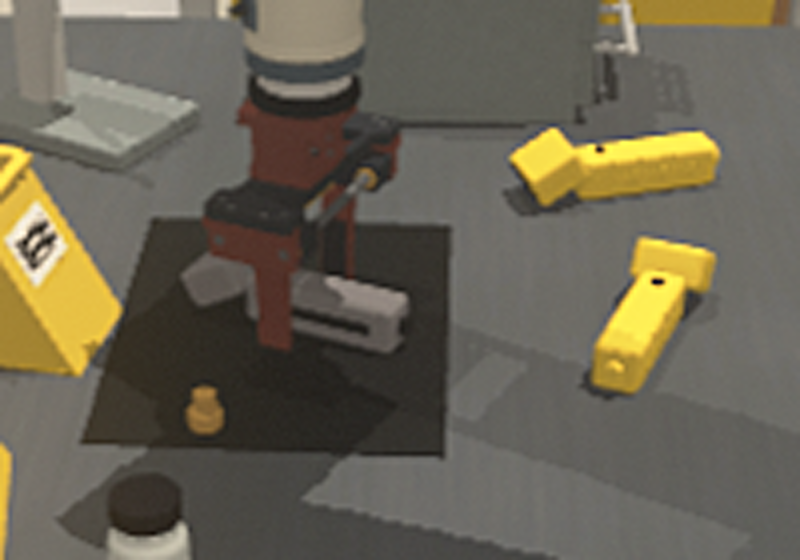

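The near finger now stands in front of the handle, with its tip at (275,348) just above the mat. I close.

```bash
python3 -m jog '[{"tx":0,"ty":0,"tz":0,"spin":0},{"tx":0,"ty":0,"tz":0,"spin":0},{"tx":0,"ty":0,"tz":0,"spin":0},{"tx":0,"ty":0,"tz":0,"spin":0},{"tx":0,"ty":0,"tz":0,"spin":0},{"tx":0,"ty":0,"tz":0,"spin":0},{"tx":0,"ty":0,"tz":0,"spin":0},{"tx":0,"ty":0,"tz":0,"spin":0}]' -1 30;python3 -m jog '[{"tx":0,"ty":0,"tz":0,"spin":0},{"tx":0,"ty":0,"tz":0,"spin":0},{"tx":0,"ty":0,"tz":0,"spin":0},{"tx":0,"ty":0,"tz":0,"spin":0},{"tx":0,"ty":0,"tz":0,"spin":0},{"tx":0,"ty":0,"tz":0,"spin":0},{"tx":0,"ty":0,"tz":0,"spin":0}]'; python3 -c "
from h import *
plan([501.7,-251,-24],67.7)"
```

```text
t: 6.82
tcp_pos: [501.5, -250.7, -22.5]
ee_rot: [-3.081, 0.612, 0.0]
ft_force: [0.4, -0.2, 0.9]
opening: 0.434
t: 7.4
tcp_pos: [501.5, -250.7, -22.5]
ee_rot: [-3.081, 0.612, 0.0]
ft_force: [0.2, 1.7, -0.2]
opening: 0.382
tcp [ 501.5 -250.7  -22.5] tool y yaw -112.47 tilt [-0.e+00  1.e-04 -1.e+00] q [-0.48  0.65  1.87  0.    0.62  1.48] t 7.4 F [ 0.2  1.7 -0.2] op 0.3822618515081107
shift [0.3 0.2 1.5] spin -0.003
```

The fingers stopped at 0.382, or 33.6 mm, so the handle is held. I lift 105 mm.

```bash
python3 -m jog '[{"tx":0,"ty":0,"tz":-5,"spin":0},{"tx":0,"ty":0,"tz":-15,"spin":0},{"tx":0,"ty":0,"tz":-30,"spin":0},{"tx":0,"ty":0,"tz":-47,"spin":0},{"tx":0,"ty":0,"tz":-65,"spin":0},{"tx":0,"ty":0,"tz":-83,"spin":0},{"tx":0,"ty":0,"tz":-98,"spin":0},{"tx":0,"ty":0,"tz":-105,"spin":0}]';python3 -m jog '[{"tx":0,"ty":0,"tz":0,"spin":0},{"tx":0,"ty":0,"tz":0,"spin":0}]'; python3 -c "
from h import *
plan([543.1,-22.1,82.7],99.1)
s=cams.camera('side');s['img']=cv2.resize(s['img'][130:290,200:420],None,fx=3.6,fy=3.6,interpolation=cv2.INTER_CUBIC);save(s,'pics/s7.png')
c=cams.camera('wrist');save(c,'pics/w7.png')"
```

```text
t: 8.07
tcp_pos: [502.5, -251.3, 85.2]
ee_rot: [3.08, -0.612, 0.005]
ft_force: [1.1, 0.1, -2.3]
opening: 0.386
t: 8.23
tcp_pos: [501.5, -250.7, 82.7]
ee_rot: [3.081, -0.612, 0.001]
ft_force: [0.1, 0.5, -3.8]
opening: 0.386
tcp [ 501.5 -250.7   82.7] tool y yaw -112.47 tilt [ 5.e-04 -3.e-04 -1.e+00] q [-0.48  0.48  1.84 -0.    0.82  1.48] t 8.2333 F [ 0.1  0.5 -3.8] op 0.38617324078957854
shift [ -48.9 -227.2   -0. ] spin -0.551
```

View pics/s7.png

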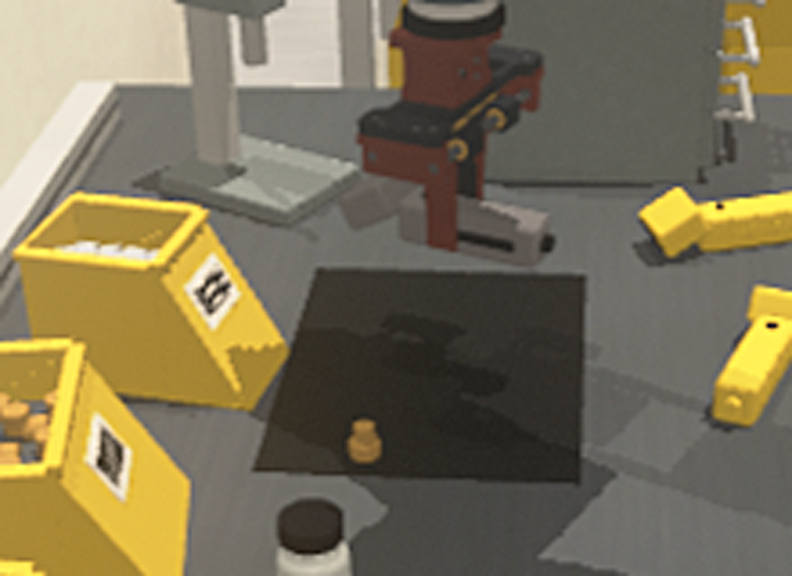

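View pics/w7.png

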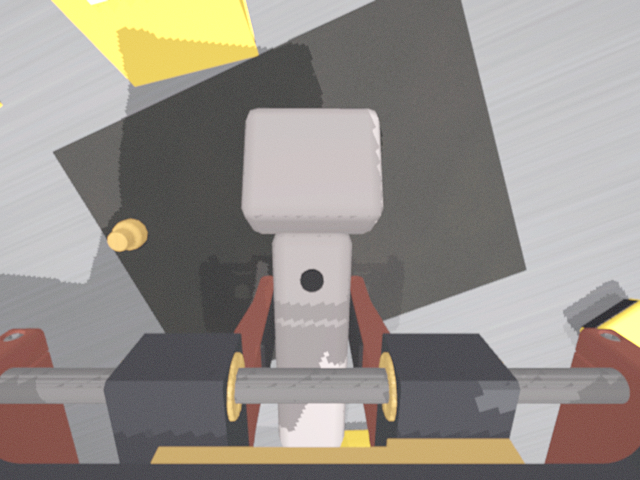

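```bash
python3 -m jog '[{"tx":-3,"ty":-15,"tz":0,"spin":-0.035},{"tx":-9,"ty":-40,"tz":0,"spin":-0.1},{"tx":-16,"ty":-75,"tz":0,"spin":-0.18},{"tx":-24,"ty":-112,"tz":0,"spin":-0.27},{"tx":-33,"ty":-150,"tz":0,"spin":-0.36},{"tx":-41,"ty":-188,"tz":0,"spin":-0.455},{"tx":-46,"ty":-214,"tz":0,"spin":-0.52},{"tx":-49,"ty":-227,"tz":0,"spin":-0.551}]';python3 -m jog '[{"tx":0,"ty":0,"tz":0,"spin":0},{"tx":0,"ty":0,"tz":0,"spin":0},{"tx":0,"ty":0,"tz":0,"spin":0}]'; python3 -c "
from h import *
plan([543.1,-22.1,82.7],99.1)
s=cams.camera('side');save(s,'pics/s8.png');s['img']=cv2.resize(s['img'][130:330,120:370],None,fx=3,fy=3,interpolation=cv2.INTER_CUBIC);save(s,'pics/s8c.png')
c=cams.camera('wrist');save(c,'pics/w8.png')
print('label in wrist',proj(c,[712,5,75]))
for L in [(717,37,92),(727,-23,92),(707,-27,58),(696,32,58)]: print(np.round(proj(c,L)))
t=cams.camera('top');save(t,'pics/t8.png')"
```

```text
t: 9.0
tcp_pos: [542.7, -19.2, 81.4]
ee_rot: [-3.13, -0.258, 0.003]
ft_force: [-0.2, -0.1, -3.2]
opening: 0.382
t: 9.25
tcp_pos: [542.5, -23.2, 82.0]
ee_rot: [3.132, 0.247, -0.002]
ft_force: [-0.7, 0.3, -2.6]
opening: 0.386
tcp [542.5 -23.2  82. ] tool y yaw -80.99 tilt [-1.2e-03 -2.0e-04 -1.0e+00] q [-0.06  0.46  1.88 -0.    0.8   1.35] t 9.25 F [-0.7  0.3 -2.6] op 0.38550108312252435
shift [ 0.8 -1.  -0.7] spin -0.0016
label in wrist [309.58246995 -62.60458093]
[ 238. -112.]
[ 379. -113.]
[367. -24.]
[256. -20.]
```

View pics/s8c.png

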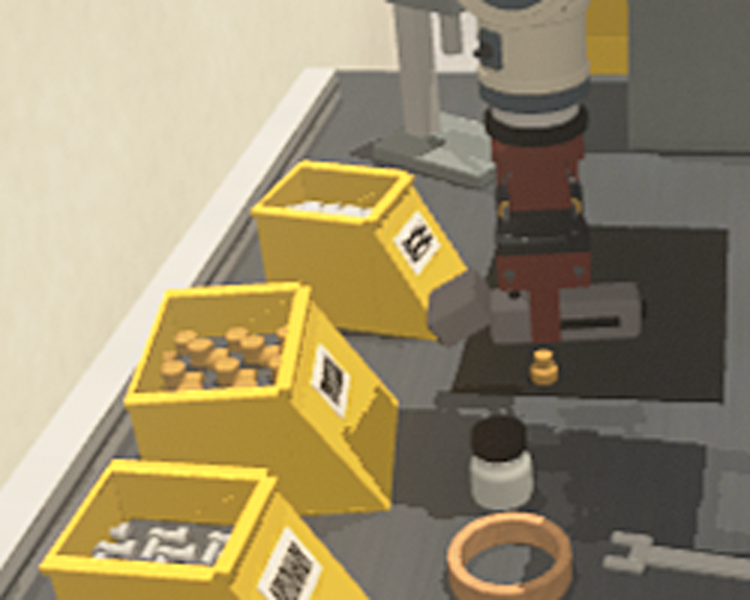

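View pics/w8.png

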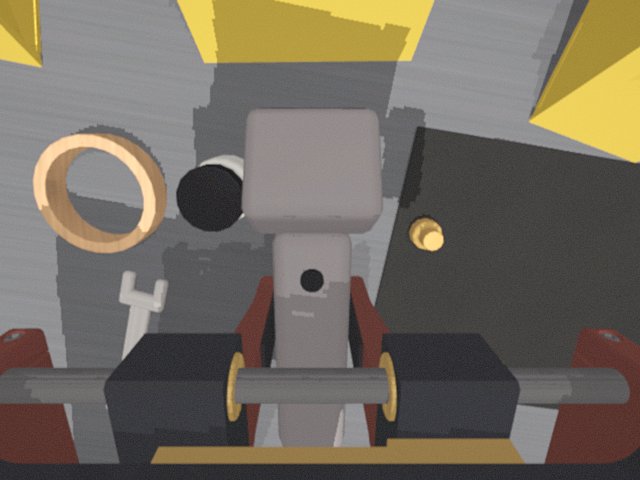

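View pics/t8.png

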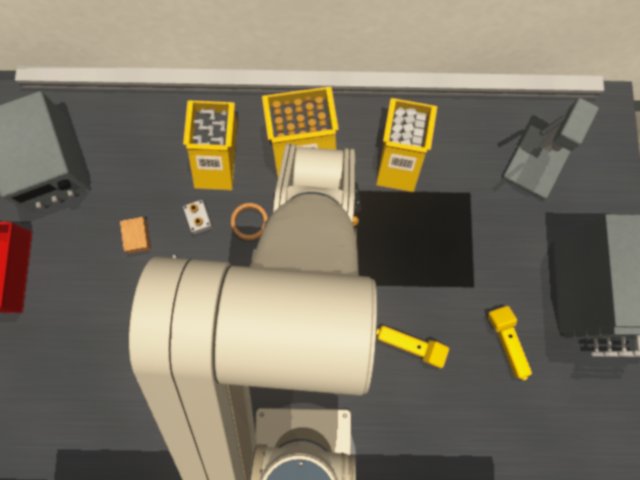

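Run:
```python
from h import *
s=cams.camera("side");c=cams.camera("wrist");o=robot.observe();p=o["tcp_pos"]
a=np.radians(9.0);X=np.array([np.cos(a),np.sin(a),0]);Y=np.array([-np.sin(a),np.cos(a),0]);Z=np.array([0,0,1.])
g=np.array([p[0],p[1],p[2]+43.5])
P=lambda x,y,z:g+x*X+y*Y+z*Z
im=cv2.resize(s["img"][130:330,120:370],None,fx=3,fy=3,interpolation=cv2.INTER_CUBIC)
for q in [(22.9,0,18),(-75,17,18),(-75,17,-18),(42,17,18),(42,17,-18),(84.5,0,-1.2)]:
    u=(proj(s,P(*q))-[120,130])*3; print(q,np.round(u),"wrist",np.round(proj(c,P(*q)))); cv2.circle(im,tuple(int(v) for v in u),3,(255,0,255),1)
s["img"]=im;save(s,"pics/s9.png")
b=np.radians(9.1);n=np.array([-np.cos(b)*.866,-np.sin(b)*.866,.5]);L=np.array([712,5,75])
w=P(84.5,0,-1.2);sx=.866*X-.5*Z;sz=.866*Z+.5*X
d=L-w;print("label in window",d@sx,d@Y,d@sz,np.arccos(-sx@n),o["t"])
```

```text
(22.9, 0, 18) [515. 294.] wrist [313. 277.]
(-75, 17, 18) [642. 299.] wrist [279. 453.]
(-75, 17, -18) [642. 339.] wrist [284. 400.]
(42, 17, 18) [490. 306.] wrist [271. 234.]
(42, 17, -18) [493. 346.] wrist [279. 214.]
(84.5, 0, -1.2) [437. 319.] wrist [313. 126.]
label in window 100.16751840603332 1.4789553900428893 0.3762210919867622 0.009501851152235381 9.5
```

View pics/s9.png

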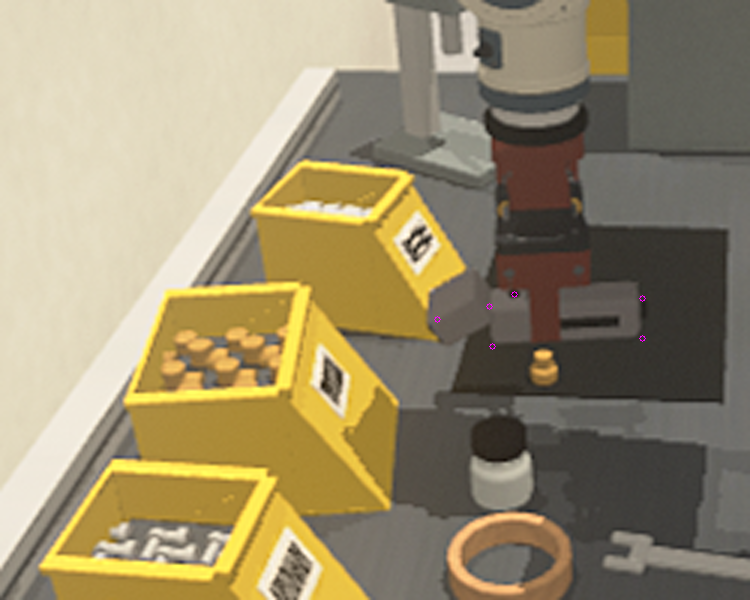

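The handle and window match the predicted held pose to within 1–2 px. The label in the window frame is about (100, 1.5, 0.4) mm and 0.01 rad off square. I hold for about 2 s.

```bash
H='x'; python3 -m jog '[{"tx":0,"ty":0,"tz":0,"spin":0},{"tx":0,"ty":0,"tz":0,"spin":0},{"tx":0,"ty":0,"tz":0,"spin":0},{"tx":0,"ty":0,"tz":0,"spin":0},{"tx":0,"ty":0,"tz":0,"spin":0},{"tx":0,"ty":0,"tz":0,"spin":0},{"tx":0,"ty":0,"tz":0,"spin":0},{"tx":0,"ty":0,"tz":0,"spin":0}]'; python3 -m jog '[{"tx":0,"ty":0,"tz":0,"spin":0},{"tx":0,"ty":0,"tz":0,"spin":0},{"tx":0,"ty":0,"tz":0,"spin":0},{"tx":0,"ty":0,"tz":0,"spin":0},{"tx":0,"ty":0,"tz":0,"spin":0},{"tx":0,"ty":0,"tz":0,"spin":0},{"tx":0,"ty":0,"tz":0,"spin":0},{"tx":0,"ty":0,"tz":0,"spin":0}]'; python3 -m jog '[{"tx":0,"ty":0,"tz":0,"spin":0},{"tx":0,"ty":0,"tz":0,"spin":0},{"tx":0,"ty":0,"tz":0,"spin":0},{"tx":0,"ty":0,"tz":0,"spin":0},{"tx":0,"ty":0,"tz":0,"spin":0},{"tx":0,"ty":0,"tz":0,"spin":0},{"tx":0,"ty":0,"tz":0,"spin":0},{"tx":0,"ty":0,"tz":0,"spin":0}]'; python3 -c "
from h import *
plan([501.5,-250.7,82.7],67.5)
print(robot.observe()['dq'])"
```

```text
t: 10.17
tcp_pos: [543.0, -22.2, 82.5]
ee_rot: [-3.132, -0.249, 0.0]
ft_force: [0.4, -0.1, -1.5]
opening: 0.386
t: 10.83
tcp_pos: [543.0, -22.2, 82.5]
ee_rot: [-3.132, -0.249, -0.0]
ft_force: [-0.1, -0.2, -2.1]
opening: 0.384
t: 11.5
tcp_pos: [543.0, -22.3, 82.5]
ee_rot: [-3.132, -0.249, -0.0]
ft_force: [-0.4, 1.1, -2.8]
opening: 0.383
tcp [543.  -22.3  82.5] tool y yaw -80.9 tilt [ 0.  0. -1.] q [-0.06  0.46  1.88  0.    0.8   1.35] t 11.5 F [-0.4  1.1 -2.8] op 0.38310637209637977
shift [-7.71e+01  2.19e+02 -2.00e-01] spin 0.5515
[ 0.00016171  0.0006715  -0.00204452 -0.00050585 -0.00011609 -0.0001941 ]
```

It held steady at TCP [543.0,-22.2,82.5] for 2 s. I go back over the original spot.

```bash
python3 -m jog '[{"tx":-5,"ty":14,"tz":0,"spin":0.035},{"tx":-14,"ty":39,"tz":0,"spin":0.1},{"tx":-26,"ty":73,"tz":0,"spin":0.18},{"tx":-38,"ty":109,"tz":0,"spin":0.27},{"tx":-51,"ty":146,"tz":0,"spin":0.36},{"tx":-64,"ty":182,"tz":0,"spin":0.455},{"tx":-73,"ty":207,"tz":0,"spin":0.52},{"tx":-77,"ty":219,"tz":0,"spin":0.551}]';python3 -m jog '[{"tx":0,"ty":0,"tz":0,"spin":0},{"tx":0,"ty":0,"tz":0,"spin":0},{"tx":0,"ty":0,"tz":0,"spin":0},{"tx":0,"ty":0,"tz":0,"spin":0}]';  python3 -m jog '[{"tx":0,"ty":0,"tz":15,"spin":0},{"tx":0,"ty":0,"tz":30,"spin":0},{"tx":0,"ty":0,"tz":45,"spin":0},{"tx":0,"ty":0,"tz":60,"spin":0},{"tx":0,"ty":0,"tz":75,"spin":0},{"tx":0,"ty":0,"tz":88,"spin":0},{"tx":0,"ty":0,"tz":95,"spin":0},{"tx":0,"ty":0,"tz":97,"spin":0}]'; python3 -m jog '[{"tx":0,"ty":0,"tz":0,"spin":0},{"tx":0,"ty":0,"tz":0,"spin":0},{"tx":0,"ty":0,"tz":0,"spin":0},{"tx":0,"ty":0,"tz":0,"spin":0}]'; python3 -c "
from h import *
plan([501.5,-250.7,-22.5],67.5)
s=cams.camera('side');s['img']=cv2.resize(s['img'][150:290,250:450],None,fx=4,fy=4,interpolation=cv2.INTER_CUBIC);save(s,'pics/s10.png')"
```

```text
t: 12.17
tcp_pos: [501.1, -253.9, 82.6]
ee_rot: [3.079, -0.621, 0.001]
ft_force: [-0.6, -0.8, -2.9]
opening: 0.386
t: 12.5
tcp_pos: [501.8, -249.2, 82.4]
ee_rot: [-3.082, 0.609, 0.001]
ft_force: [-0.0, 0.1, -1.9]
opening: 0.386
t: 13.17
tcp_pos: [501.0, -249.5, -15.8]
ee_rot: [-3.081, 0.61, 0.003]
ft_force: [0.3, -0.4, -1.8]
opening: 0.387
t: 13.5
tcp_pos: [502.2, -251.0, -13.8]
ee_rot: [3.081, -0.612, 0.002]
ft_force: [-0.1, 0.9, -1.6]
opening: 0.38
tcp [ 502.2 -251.   -13.8] tool y yaw -112.48 tilt [ 1.2e-03 -6.0e-04 -1.0e+00] q [-0.48  0.64  1.87  0.    0.63  1.48] t 13.5 F [-0.1  0.9 -1.6] op 0.3795795020076579
shift [-0.7 -0.   8.7] spin 0.0004
```

View pics/s10.png

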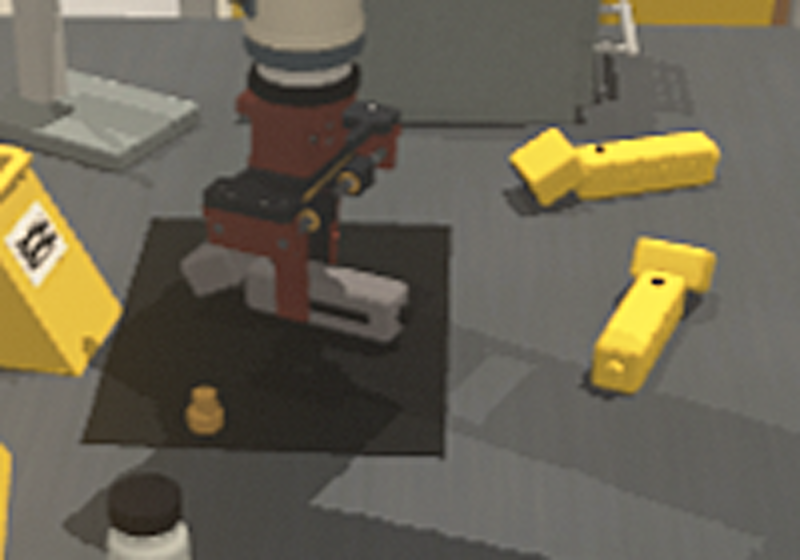

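The scanner is level just over the mat, about 8 mm up. I lower it slowly until the contact force shows.

```bash
python3 -m jog '[{"tx":0,"ty":0,"tz":1,"spin":0},{"tx":0,"ty":0,"tz":2,"spin":0},{"tx":0,"ty":0,"tz":3,"spin":0},{"tx":0,"ty":0,"tz":4,"spin":0},{"tx":0,"ty":0,"tz":5,"spin":0},{"tx":0,"ty":0,"tz":6,"spin":0},{"tx":0,"ty":0,"tz":7,"spin":0},{"tx":0,"ty":0,"tz":7.5,"spin":0}]';python3 -m jog '[{"tx":0,"ty":0,"tz":0,"spin":0},{"tx":0,"ty":0,"tz":0,"spin":0},{"tx":0,"ty":0,"tz":0,"spin":0},{"tx":0,"ty":0,"tz":0,"spin":0}]'; python3 -m jog '[{"tx":0,"ty":0,"tz":0.5,"spin":0},{"tx":0,"ty":0,"tz":0.5,"spin":0},{"tx":0,"ty":0,"tz":0.5,"spin":0},{"tx":0,"ty":0,"tz":0.5,"spin":0}]'
```

```text
t: 14.22
tcp_pos: [501.5, -250.6, -22.2]
ee_rot: [-3.081, 0.612, 0.0]
ft_force: [0.1, 0.2, -2.0]
opening: 0.385
t: 14.55
tcp_pos: [501.7, -250.7, -22.0]
ee_rot: [3.081, -0.612, 0.0]
ft_force: [0.0, 0.4, -2.5]
opening: 0.386
t: 14.88
tcp_pos: [501.6, -250.7, -22.5]
ee_rot: [-3.081, 0.612, 0.0]
ft_force: [-0.6, -0.5, -2.5]
opening: 0.383
```

```bash
python3 -m jog '[{"tx":0,"ty":0,"tz":0.5,"spin":0},{"tx":0,"ty":0,"tz":0.5,"spin":0},{"tx":0,"ty":0,"tz":0.5,"spin":0},{"tx":0,"ty":0,"tz":0.5,"spin":0}]'; python3 -m jog '[{"tx":0,"ty":0,"tz":0.5,"spin":0},{"tx":0,"ty":0,"tz":0.5,"spin":0},{"tx":0,"ty":0,"tz":0.5,"spin":0},{"tx":0,"ty":0,"tz":0.5,"spin":0}]'
```

```text
t: 15.22
tcp_pos: [501.6, -250.7, -22.6]
ee_rot: [3.081, -0.612, 0.0]
ft_force: [-1.5, 1.8, 6.2]
opening: 0.384
t: 15.55
tcp_pos: [501.6, -250.7, -22.5]
ee_rot: [3.081, -0.612, 0.0]
ft_force: [-4.6, 0.8, 12.6]
opening: 0.384
```

The vertical force went up by about 15 N, so it is on the mat. I ease off 0.5 mm and open.

```bash
python3 -m jog '[{"tx":0,"ty":0,"tz":-0.5,"spin":0},{"tx":0,"ty":0,"tz":-0.5,"spin":0},{"tx":0,"ty":0,"tz":-0.5,"spin":0}]' - 5; python3 -m jog '[{"tx":0,"ty":0,"tz":0,"spin":0},{"tx":0,"ty":0,"tz":0,"spin":0},{"tx":0,"ty":0,"tz":0,"spin":0},{"tx":0,"ty":0,"tz":0,"spin":0},{"tx":0,"ty":0,"tz":0,"spin":0},{"tx":0,"ty":0,"tz":0,"spin":0},{"tx":0,"ty":0,"tz":0,"spin":0},{"tx":0,"ty":0,"tz":0,"spin":0}]' 0.8; python3 -m jog '[{"tx":0,"ty":0,"tz":0,"spin":0},{"tx":0,"ty":0,"tz":0,"spin":0},{"tx":0,"ty":0,"tz":0,"spin":0},{"tx":0,"ty":0,"tz":0,"spin":0}]'; python3 -m jog '[{"tx":0,"ty":0,"tz":-8,"spin":0},{"tx":0,"ty":0,"tz":-20,"spin":0},{"tx":0,"ty":0,"tz":-35,"spin":0},{"tx":0,"ty":0,"tz":-55,"spin":0},{"tx":0,"ty":0,"tz":-75,"spin":0},{"tx":0,"ty":0,"tz":-95,"spin":0},{"tx":0,"ty":0,"tz":-112,"spin":0},{"tx":0,"ty":0,"tz":-120,"spin":0}]'; python3 -m jog '[{"tx":0,"ty":0,"tz":0,"spin":0},{"tx":0,"ty":0,"tz":0,"spin":0},{"tx":0,"ty":0,"tz":0,"spin":0},{"tx":0,"ty":0,"tz":0,"spin":0}]'; python3 -c "
from h import *
s=cams.camera('side');save(s,'pics/s11.png')
c=cams.camera('wrist');im=c['img'].copy()
a=np.radians(-22.3);g=np.array([501.7,-251])
for q,t,z in [(-75,17,39),(-75,-17,39),(42,17,39),(42,-17,39)]:
    w=g+q*np.array([np.cos(a),np.sin(a)])+t*np.array([-np.sin(a),np.cos(a)]); u=proj(c,[*w,z]); cv2.circle(im,tuple(int(v) for v in u),3,(255,0,0),1)
c['img']=im;save(c,'pics/w11.png')"
```

```text
t: 15.8
tcp_pos: [501.7, -250.7, -22.6]
ee_rot: [3.081, -0.612, 0.0]
ft_force: [-2.2, 1.1, 7.8]
opening: 0.387
t: 16.47
tcp_pos: [501.6, -250.7, -23.1]
ee_rot: [-3.081, 0.612, 0.0]
ft_force: [0.9, -0.4, 0.4]
opening: 0.893
t: 16.8
tcp_pos: [501.6, -250.7, -23.0]
ee_rot: [-3.081, 0.612, -0.0]
ft_force: [0.3, 0.3, -0.1]
opening: 0.904
t: 17.47
tcp_pos: [503.0, -251.4, 100.4]
ee_rot: [3.08, -0.612, 0.007]
ft_force: [0.5, -0.6, -0.4]
opening: 0.899
t: 17.8
tcp_pos: [500.9, -250.3, 95.9]
ee_rot: [-3.081, 0.612, 0.003]
ft_force: [-0.2, 0.1, -0.3]
opening: 0.896
```

View pics/s11.png

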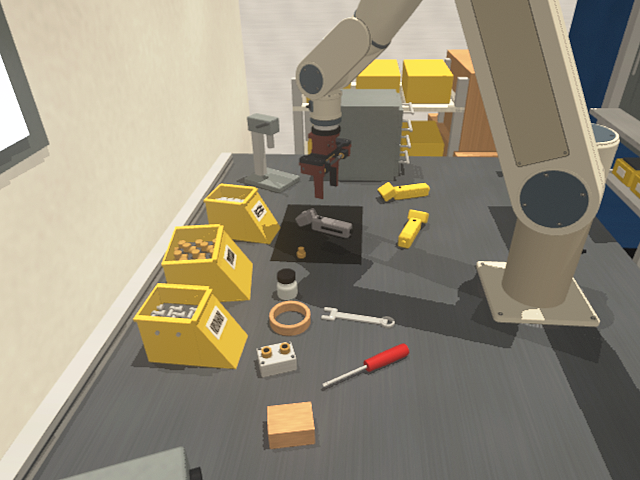

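View pics/w11.png

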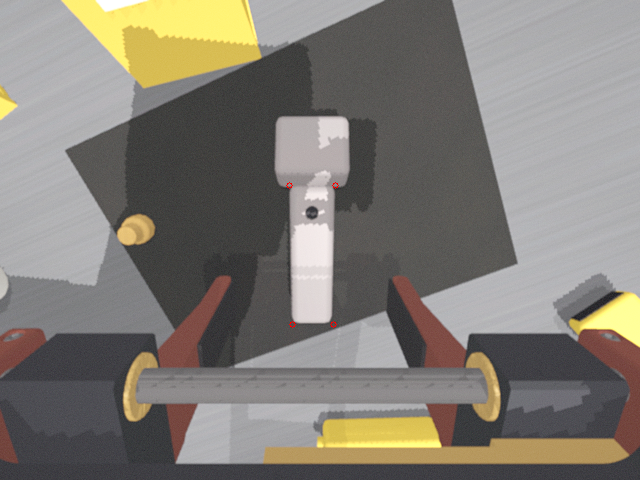

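The scanner lies flat on the mat in its original place, matching the marks at (290,185) and (333,324). The gripper is clear above it, and in the side view the other things stand where they did. I let the arm settle and hand in.

```bash
python3 -m jog '[{"tx":0,"ty":0,"tz":0,"spin":0},{"tx":0,"ty":0,"tz":0,"spin":0},{"tx":0,"ty":0,"tz":0,"spin":0},{"tx":0,"ty":0,"tz":0,"spin":0}]'; python3 -c "
from rig import workorder
print(workorder.sign_off())"
```

```text
t: 18.23
tcp_pos: [501.6, -250.6, 96.8]
ee_rot: [-3.081, 0.612, 0.0]
ft_force: [0.0, -0.3, -0.5]
opening: 0.9
the job is handed in; nothing more can be done
None
```

I picked up the grey scanner, held it on the wide bin's label for about 2 s, laid it back flat where it had been on the mat, and handed the job in at 18.2 s. Sign-off gave no verdict, so these are my own checks:

- **Aim:** the label centre was about 100 mm ahead, 1.5 mm sideways and 0.4 mm vertically off the line of sight. It was about 0.01 rad from square, and the arm was steady throughout. The outline I predicted for the held scanner matched the side view to about 1–2 px, but the underside edge at the tail sat about 2 px higher than predicted.
- **Putting back:** I lowered it until the force showed contact with the mat (12.6 N), eased off and opened. The last pictures show it on its underside at its starting spot, with the gripper clear. The other things look unmoved in the side view; I judged that by eye and did not measure it.
- **Failed first grasp:** the reported TCP lies about 32 mm beyond the real fingertips, so the fingers first shut just above the handle and touched nothing. The wrist and side views agreed on that offset, and I corrected the height for it. I did not find the cause.
- **Refused move:** one call was refused because I left "spin" out of its rows; it moved nothing, and I sent it again.

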